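Make up two physics practical kits

ROBOT

A 7-joint arm with a two-finger parallel gripper is mounted at the origin on the work surface. World frame = base frame: x ahead of the robot, y to its left, z up, the work surface at z = 0. Lengths are in m, angles in degrees, forces in N, time in s.
With the tool pointing down it reaches from about 0.4 to 0.9 m from the base axis. Payload 5.5 kg.
Tool frame: the origin (TCP) lies where the fingers leave the gripper's body, on its centre line; the fingertips stand 66 mm ahead of it and the grasp point (between the pads) lies 47 mm ahead of it; z points along the fingers, y is the direction in which the jaws open and shut (so a half turn about z gives the same grasp; the last joint's range is limited). The gripper opens to 92 mm and grips with 3 to 60 N. Pads are 19 mm wide; open, the fingers measure 130 mm over their backs; the gripper's body (75 mm by 190 mm) begins 47 mm behind the grasp point.
Start: joints at [81.371, 28.699, -24.465, 88.831, 12.651, 65.22, -12.049], TCP at [0.261, -0.595, 0.292] pointing down, gripper open.
Joint ranges: [-164.97, 164.97], [-17.58, 116.51], [-87.97, 89.64], [11.32, 138.91], [-80.73, 260.73], [10.89, 115.49], [-147.41, 147.41]. Speed limits (degrees/s): [147.25, 147.25, 180, 180, 180, 180, 180].

INTERFACE

Orientations are given as [roll, pitch, yaw] about the fixed x, y, z axes, in that order (R = Rz(yaw) Ry(pitch) Rx(roll)).
In Python, from rig import read_state, grab_frame, camera_params, finish_job, look_for, outline_of gives the robot as it stands. The module is installed in compiled form; this text tells all that it offers.
- The arm moves only by the tool arm_command, never from a script. Its argument "steps" is a list of rows, each an object of numbers: "hand": the opening, from 0 (shut) to 1 (fully open); "tx", "ty", "tz": the shift along the world's x, y, z each as a share of 50 cm, from -1 to 1; "spin": the turn about the world's z as a share of 45 degrees, from -1 to 1. A call has 1 to 8 rows; each row is the pose to reach, as a shift and turn from the pose measured when the call began; what a row does not reach only later rows make up. A row lasts 1/12 s, in which the tool goes at most 41.7 mm and 7.16 degrees, less where a joint would pass 70% of its speed; a pose out of reach is approached as far as the arm can. A call with a number of a shift or a turn outside -1 to 1 is refused whole. A call with a gripper value outside its range is refused whole. The fingers move at their own pace and stop on an object; "newtons" is the grip in N (left out, the last holds). Time passes only in rows, so rows that repeat a pose let the fingers close. It gives the time, the measured TCP pose, the force and the opening at its end, in the units of the state.
- read_state(): the state, without advancing time (a new reading comes with each control period).
- grab_frame(name): name is "scene" or "top" or "wrist"; returns the picture (480x640x3 uint8, blue, green, red); there is no depth.
- camera_params(name): a dict with "intrinsics" (3x3 intrinsics, pixels), "k1" (the pictures are not rectified: a ray, as slopes to the right and down, at radius r is drawn at 1 + k1 r^2 times it, then the intrinsics apply), "origin" and "attitude" of the camera in the world. Camera axes: x right, y down, z forward; pixel columns grow to the right and rows downward; lengths in m; the calibration is good to about 2 mm. A picture is of the moment at which its call begins: read the wrist's pose just before it. camera_params takes no time and is no camera call; for the wrist camera it gives the pose at the moment of the call.
- finish_job(): hands the job in, once; it reports no verdict.
Trained networks look in the newest picture that a camera, given by its name, has taken for a name from the list of things; names that differ only in an ending like _2 or _b are one class to them, and where a whole thing is asked for, a point or a joint stands for the part that bears it (a point fixed in the world has none). Each returns a list of dicts, best first, with "p" (0 to 1); they miss things now and then, are a little off and sometimes report something else, mostly with a low value. They report only what shows in the picture. A call takes as long as a camera call. They do not tell look-alikes from the thing itself.
- look_for(camera, label): "location" ([x, y, z] in m, in world coordinates, good to about 4 mm: the middle of the surface that is visible of it).
- outline_of(camera, label): "pixels" (480x640 bool, what is visible of it).
The state is a dict: "t": time; "joint_pos": joint angles; "dq": joint speeds; "effort": joint torques, N m; "tool_pos": TCP position; "tcp_rot": TCP orientation; "contact_force": force on the tool from outside, world axes, zero at the start; "ft_torque": the same for the moment, N m; "gripper_width": finger opening in m.
Only numpy, scipy, OpenCV 4.12 (cv2) and the standard library are available. Lean on these libraries where they do the work, as an engineer would, in place of code of your own. Each camera call takes 0.05 s, during which the arm holds its last target.

TASK

Make up the two experiment kits from the stock on the bench, one item to a compartment, each standing upright on the compartment's floor. The friction kit, in the tray with three compartments, gets the wooden block, the largest weight and the smallest weight; the induction kit, in the tray with two compartments, gets the copper coil and the E-shaped iron core (which item goes in which compartment of its tray is up to you). The middle-sized weight stays in stock: leave it, the cup and the calculator where they are.

Things in the scene. Friction and masses are not known exactly. Their poses are not given: they have to be found in the camera images.
- tray3: white shallow kit tray, fixed to the table: three square compartments in a row along its y axis, 268 mm long (y) by 92 mm wide (x). Each compartment is 84 x 84 mm inside; the compartment centres lie at x = 0, y = -88, 0 and +88 mm in the tray's frame. Tray floor 4 mm above the table, all walls and dividers 4 mm thick with their tops 14 mm above the table. Origin: centre of the underside; z up.
- tray2: white shallow kit tray, fixed to the table: two square compartments in a row along its y axis, 180 mm long (y) by 92 mm wide (x). Each compartment is 84 x 84 mm inside; the compartment centres lie at x = 0, y = -44 and +44 mm in the tray's frame. Tray floor 4 mm above the table, all walls and dividers 4 mm thick with their tops 14 mm above the table. Origin: centre of the underside; z up.
- weight_large: polished steel laboratory weight: upright cylinder 50 mm in diameter and 42 mm high, with a small round knob on top (knob 26 mm wide, on a thinner neck; 58 mm high in all). The largest of the three weights. Origin: centre of the underside; z up along its axis. About 600 g.
- weight_mid: polished steel laboratory weight: upright cylinder 39 mm in diameter and 38 mm high, with a small round knob on top (knob 20 mm wide, on a thinner neck; 54 mm high in all). The middle one of the three weights; it stays where it is. Origin: centre of the underside; z up along its axis. About 330 g.
- weight_small: polished steel laboratory weight: upright cylinder 28 mm in diameter and 34 mm high, with a small round knob on top (knob 15 mm wide, on a thinner neck; 50 mm high in all). The smallest of the three weights. Origin: centre of the underside; z up along its axis. About 150 g.
- block: plain wooden friction block, 40 mm (x) by 62 mm (y) by 42 mm high (z), with a small brass eye sticking out 17 mm from the middle of its +y end face, 25 mm above its underside (above the tray walls). Origin: centre of the block's underside; z up. Stands on its 40 x 62 face. About 90 g.
- core: dark laminated-iron E-shaped transformer core standing on its back with its three legs pointing up: 28 mm (x) by 62 mm (y) by 50 mm high (z); the yoke is the lowest 16 mm, the middle leg is 20 mm wide along y and the outer legs 11 mm. Its two large faces (normal to x) are flat. Origin: centre of the underside; z up. About 400 g.
- coil: copper-wound coil between two black round flanges, standing on end: upright cylinder 50 mm in diameter and 46 mm high, with two 3 mm high brass terminals on top. Origin: centre of the underside; z up along its axis. About 220 g.
- cup: light paper drinking cup standing on the bench, 95 mm high, 80 mm wide at the rim, 58 mm at the foot; a bystander. Origin: centre of the underside.
- calculator: black pocket calculator lying flat, 150 mm (x) by 76 mm (y) by 16 mm; a bystander. Origin: centre of the underside.
There are look-alikes about, which are no part of the job. Several things have the shape of the block; the one meant has the colours described above.

How it is judged:
By the outcome, as a careful person would: the job done as asked, in the order asked, and still so for the second after the job is handed in, with the robot touching nothing.
It also fails if it takes over 122 s, if anything falls off the work surface, if the arm or the gripper's body presses on something with over 40 N, if the wrist force passes 120 N, or if a joint passes its speed limit or range.

## Working session

There is one attempt and no reset: what is moved stays moved. The work goes in short steps, Python scripts to look and compute and a tool call to move; the robot and the scene stay as the last step left them, time stands still between calls to the robot, and variables do not carry over. Pictures are saved under pics/ and viewed, and the job is handed in when it is done.

Besides the shell and the picture viewer there is one more tool, called after "Request:" as name(argument=value, ...) on one line, values as JSON. arm_command: Moves the arm, as the interface text tells. Its arguments: {"type":"object","properties":{"steps":{"type":"array","items":{"type":"object","properties":{"hand":{"type":"number"},"tx":{"type":"number"},"ty":{"type":"number"},"tz":{"type":"number"},"spin":{"type":"number"}}}},"newtons":{"type":"number"}},"required":["steps"]}

```bash
mkdir -p pics; ls
python3 - <<'E'
from rig import *
import cv2
s=read_state();print(s)
for n in ("scene","top"):
    im=grab_frame(n);cv2.imwrite(f"pics/{n}0.png",im)
    p=camera_params(n);print(n,p)
E
```

```text
pics
{'t': 0.0, 'joint_pos': array([ 81.37121928,  28.7529728 , -24.45306734,  88.88994087,
        12.65019132,  65.22129898, -12.04917038]), 'dq': array([ 0.02940075, -0.05149821, -0.02051073, -0.02119448, -0.05340807,
        0.09052324,  0.08586683]), 'effort': array([-9.80091572e-04, -5.66581285e+01, -5.81586689e+00, -2.79108417e+01,
       -6.83000986e-02,  3.06744268e-02,  1.79435101e-04]), 'tool_pos': array([ 0.26108486, -0.59463867,  0.29119808]), 'tcp_rot': array([-1.79889104e+02, -3.95988397e-03,  2.37114482e+01]), 'contact_force': array([-0.62448203, -0.71961964,  0.39440816]), 'ft_torque': array([-0.00721277,  0.01459467, -0.00169479]), 'gripper_width': 0.09169406376157382}
scene {'intrinsics': array([[566.41415491,   0.        , 321.3691577 ],
       [  0.        , 566.41415491, 231.41121192],
       [  0.        ,   0.        ,   1.        ]]), 'k1': -0.007398049367013387, 'origin': array([0.90963942, 0.70040478, 0.96556556]), 'attitude': array([-137.92784734,   -0.27119705,  146.84971658])}
top {'intrinsics': array([[450.89553578,   0.        , 322.33698144],
       [  0.        , 450.89553578, 232.93899676],
       [  0.        ,   0.        ,   1.        ]]), 'k1': -0.05476592068162428, 'origin': array([0.38040536, 0.01066733, 1.21896516]), 'attitude': array([-175.35264665,   -1.04118646,  -90.49987029])}
```

View pics/top0.png

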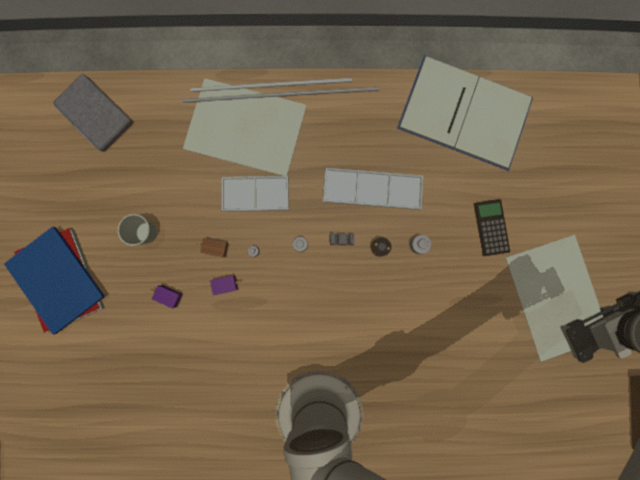

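View pics/scene0.png

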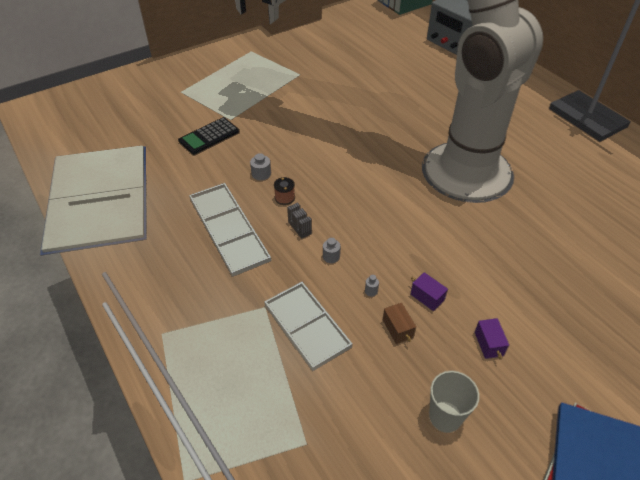

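```bash
cat > h.py <<'E'
from rig import *
import numpy as np, cv2
from scipy.spatial.transform import Rotation as Ro
def cam(p):
    if isinstance(p,str): p=camera_params(p)
    return p['intrinsics'],p['k1'],np.array(p['origin']),Ro.from_euler('xyz',p['attitude'],degrees=True).as_matrix()
def back(p,uv,z):
    K,k,o,R=cam(p); uv=np.atleast_2d(np.array(uv,float))
    d=np.c_[(uv[:,0]-K[0,2])/K[0,0],(uv[:,1]-K[1,2])/K[1,1]]
    s=d.copy()
    for _ in range(20): s=d/(1+k*(s**2).sum(1,keepdims=True))
    r=np.c_[s,np.ones(len(s))]@R.T
    return o+r*((z-o[2])/r[:,2])[:,None]
def proj(p,X):
    K,k,o,R=cam(p); c=(np.atleast_2d(X)-o)@R; s=c[:,:2]/c[:,2:]
    s=s*(1+k*(s**2).sum(1,keepdims=True))
    return np.c_[s[:,0]*K[0,0]+K[0,2],s[:,1]*K[1,1]+K[1,2]]
E
python3 - <<'E'
from h import *
for n in ("top","scene"):
  for l in ("tray3","tray2","weight_large","weight_mid","weight_small","block","core","coil"):
    print(n,l,[(np.round(d['location'],4).tolist(),round(d['p'],2)) for d in look_for(n,l)][:4])
im=cv2.imread("pics/top0.png");cv2.imwrite("pics/topz.png",cv2.resize(im[160:310,150:440],None,fx=2.75,fy=2.75,interpolation=cv2.INTER_CUBIC))
E
```

```text
top tray3 [([0.5934, 0.1669, 0.006], 0.92), ([0.599, -0.1501, 0.0028], 0.6)]
top tray2 [([0.5934, 0.1669, 0.006], 0.92), ([0.599, -0.1501, 0.0028], 0.6)]
top weight_large [([0.4435, -0.2678, 0.0429], 0.53)]
top weight_mid [([0.4503, 0.043, 0.0402], 0.69)]
top weight_small [([0.4637, -0.0602, 0.0579], 0.58), ([0.4506, 0.045, 0.0411], 0.53)]
top block [([0.3446, 0.245, 0.0394], 0.75)]
top core [([0.4674, -0.0603, 0.0565], 0.77)]
top coil [([0.4429, -0.1665, 0.042], 0.52)]
scene tray3 [([0.6043, -0.1425, 0.0041], 0.79), ([0.5909, 0.1732, 0.0071], 0.68)]
scene tray2 [([0.6043, -0.1425, 0.0041], 0.79), ([0.5909, 0.1732, 0.0071], 0.68)]
scene weight_large [([0.4556, -0.2645, 0.0377], 0.78)]
scene weight_mid [([0.456, 0.0592, 0.0338], 0.54)]
scene weight_small [([0.4381, 0.1803, 0.0312], 0.79)]
scene block [([0.4523, 0.2818, 0.0426], 0.78), ([0.3528, 0.2529, 0.0395], 0.77), ([0.3276, 0.4031, 0.038], 0.75)]
scene core [([0.4674, -0.0572, 0.0394], 0.85)]
scene coil [([0.447, -0.1517, 0.0427], 0.65)]
```

View pics/topz.png

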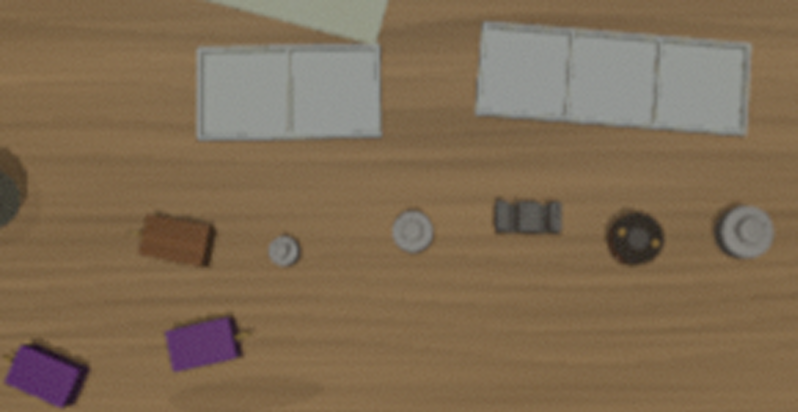

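Run:
```python
from h import *
z2=lambda a:np.array(a,float)/2.75+[150-.5+.5/2.75,160-.5+.5/2.75]
for nm,c,z in (("t3",[(484,23),(750,44),(746,134),(476,114)],.014),("t2",[(197,48),(380,44),(381,137),(198,139)],.014)):
    P=back("top",z2(c),z)[:,:2]; ctr=P.mean(0); e=(P[0]+P[3]-P[1]-P[2])/2
    print(nm,P.round(4).tolist(),ctr.round(4),np.linalg.norm(e),np.degrees(np.arctan2(-e[0],e[1])))
for nm,p,z in (("block",(176,240),.042),("small",(285,249),.05),("mid",(413,231),.054),("core",(528,217),.05),("coil",(637,238),.049),("large",(750,230),.058),("largebody",(746,230),.042)):
    print(nm,back("top",z2([p]),z)[0,:2].round(4))
print(camera_params("wrist"))
```

```text
t3 [[0.655, -0.0227], [0.6331, -0.2868], [0.543, -0.2802], [0.5642, -0.014]] [ 0.5988 -0.1509] 0.2659745384724001 -4.658360816595562
t2 [[0.6317, 0.2601], [0.6345, 0.08], [0.5421, 0.0791], [0.5414, 0.2581]] [0.5874 0.1693] 0.17959058114312534 0.5458737665979216
block [0.4413 0.2724]
small [0.4316 0.1678]
mid [0.4475 0.047 ]
core [ 0.4601 -0.0616]
coil [ 0.4395 -0.1649]
large [ 0.4457 -0.2709]
largebody [ 0.4466 -0.2709]
{'intrinsics': array([[403.71064013,   0.        , 325.25673737],
       [  0.        , 403.71064013, 240.8712062 ],
       [  0.        ,   0.        ,   1.        ]]), 'k1': 0.01082478823241591, 'origin': array([ 0.33011251, -0.56658739,  0.38553169]), 'attitude': array([ 1.64065945e+02, -3.97436199e-02, -6.62888702e+01])}
```

Request:
arm_command(steps=[{"hand": 1,"tx": 0.5,"ty": 0.76,"tz": 0.1,"spin": 1},{"hand": 1,"tx": 0.5,"ty": 0.76,"tz": 0.1,"spin": 1},{"hand": 1,"tx": 0.5,"ty": 0.76,"tz": 0.1,"spin": 1},{"hand": 1,"tx": 0.5,"ty": 0.76,"tz": 0.1,"spin": 1},{"hand": 1,"tx": 0.5,"ty": 0.76,"tz": 0.1,"spin": 1},{"hand": 1,"tx": 0.5,"ty": 0.76,"tz": 0.1,"spin": 1},{"hand": 1,"tx": 0.5,"ty": 0.76,"tz": 0.1,"spin": 1},{"hand": 1,"tx": 0.5,"ty": 0.76,"tz": 0.1,"spin": 1}])

```text
t: 1.57
tool_pos: [0.4442, -0.3166, 0.3292]
tcp_rot: [180.0, 0.0, 68.8]
contact_force: [0.8, -0.4, -0.4]
gripper_width: 0.0916
```

Request:
arm_command(steps=[{"hand": 1,"tx": 0.15,"ty": 0.22,"tz": 0.02,"spin": 0.47},{"hand": 1,"tx": 0.15,"ty": 0.22,"tz": 0.02,"spin": 0.47},{"hand": 1,"tx": 0.15,"ty": 0.22,"tz": 0.02,"spin": 0.47},{"hand": 1,"tx": 0.15,"ty": 0.22,"tz": 0.02,"spin": 0.47},{"hand": 1,"tx": 0.15,"ty": 0.22,"tz": 0.02,"spin": 0.47},{"hand": 1,"tx": 0.15,"ty": 0.22,"tz": 0.02,"spin": 0.47}])

```text
t: 2.07
tool_pos: [0.5194, -0.2062, 0.3392]
tcp_rot: [180.0, 0.0, 90.0]
contact_force: [-1.4, -1.8, 0.4]
gripper_width: 0.0918
```

```bash
cat > snap.py <<'E'
from h import *
import sys,pickle
n=sys.argv[1]
s=read_state();p=camera_params("wrist");im=grab_frame("wrist");cv2.imwrite(f"pics/{n}.png",im);pickle.dump(p,open(f"{n}.pkl","wb"))
print(s['t'],s['tool_pos'].round(4),s['tcp_rot'].round(2),s['joint_pos'].round(1),s['gripper_width'])
E
python3 snap.py w1
```

```text
2.0667 [ 0.5194 -0.2062  0.3392] [1.7997e+02 5.0000e-02 9.0040e+01] [ 57.1  21.1 -48.1  98.6  16.9  67.8   4.4] 0.09180225946076798
```

View pics/w1.png

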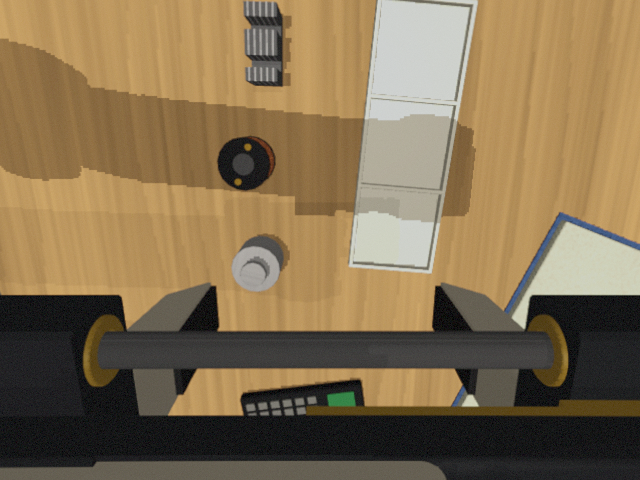

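Run:
```python
from h import *
import pickle
p=pickle.load(open("w1.pkl","rb"))
im=cv2.imread("pics/w1.png");cv2.imwrite("pics/w1z.png",cv2.resize(im[0:300,210:490],None,fx=2,fy=2,interpolation=cv2.INTER_CUBIC))
P=back(p,[(349,267),(432,272),(366,98),(460,104),(357,185),(445,193)],.014)[:,:2];print(P.round(4))
for n,c,z in (("coil",(244,163),.046),("largek",(252,271),.058),("largeb",(257,267),.042)): print(n,back(p,[c],z)[0].round(4))
```

```text
[[ 0.5467 -0.2833]
 [ 0.6383 -0.2891]
 [ 0.5604 -0.1081]
 [ 0.6527 -0.1138]
 [ 0.5535 -0.1932]
 [ 0.6454 -0.2015]]
coil [ 0.444  -0.1679  0.046 ]
largek [ 0.4484 -0.2717  0.058 ]
largeb [ 0.4507 -0.2733  0.042 ]
```

View pics/w1z.png

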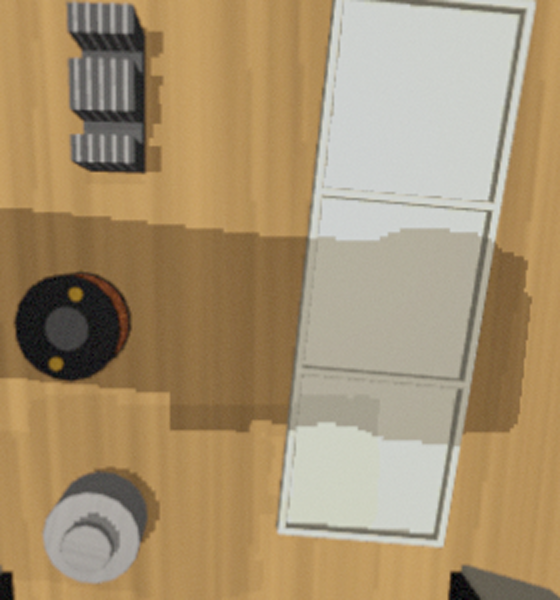

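Request:
arm_command(steps=[{"hand": 0.85,"tx": -0.14,"ty": 0.77},{"hand": 0.85,"tx": -0.14,"ty": 0.77},{"hand": 0.85,"tx": -0.14,"ty": 0.77},{"hand": 0.85,"tx": -0.14,"ty": 0.77},{"hand": 0.85,"tx": -0.14,"ty": 0.77},{"hand": 0.85,"tx": -0.14,"ty": 0.77},{"hand": 0.85,"tx": -0.14,"ty": 0.77},{"hand": 0.85,"tx": -0.14,"ty": 0.77}])

```text
schema error: expected keys hand, tx, ty, tz, spin
```

Request:
arm_command(steps=[{"hand": 0.85,"ty": 0.18,"tz": -0.1},{"hand": 0.85,"ty": 0.18,"tz": -0.1},{"hand": 0.85,"ty": 0.18,"tz": -0.1},{"hand": 0.85,"ty": 0.18,"tz": -0.1}])

```text
schema error: expected keys hand, tx, ty, tz, spin
```

```bash
python3 snap.py w2
```

```text
2.1167 [ 0.5187 -0.2077  0.3389] [-1.7998e+02  7.0000e-02  8.9890e+01] [ 57.2  21.1 -48.1  98.6  16.9  67.8   4.4] 0.09163231052024166
```

View pics/w2.png

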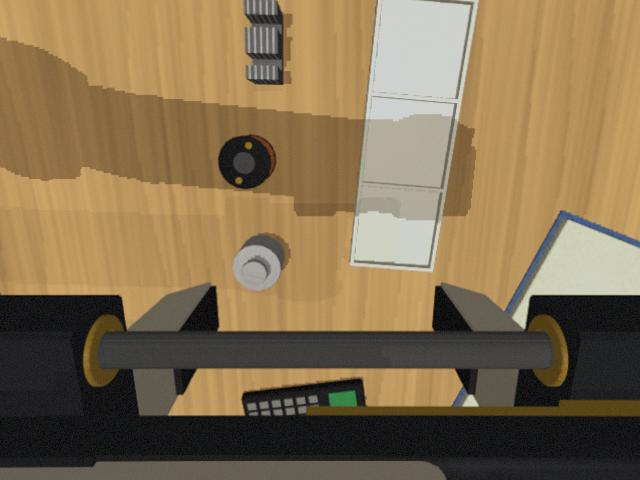

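The view is unchanged because the moves were refused: every row needs all the keys.

Request:
arm_command(steps=[{"hand": 0.85,"tx": -0.14,"ty": 0.8,"tz": -0.02,"spin": 0},{"hand": 0.85,"tx": -0.14,"ty": 0.8,"tz": -0.02,"spin": 0},{"hand": 0.85,"tx": -0.14,"ty": 0.8,"tz": -0.02,"spin": 0},{"hand": 0.85,"tx": -0.14,"ty": 0.8,"tz": -0.02,"spin": 0},{"hand": 0.85,"tx": -0.14,"ty": 0.8,"tz": -0.02,"spin": 0},{"hand": 0.85,"tx": -0.14,"ty": 0.8,"tz": -0.02,"spin": 0},{"hand": 0.85,"tx": -0.14,"ty": 0.8,"tz": -0.02,"spin": 0},{"hand": 0.85,"tx": -0.14,"ty": 0.8,"tz": -0.02,"spin": 0}])

```text
t: 2.83
tool_pos: [0.4605, 0.1208, 0.3306]
tcp_rot: [180.0, 0.2, 89.5]
contact_force: [1.6, 0.1, -0.5]
gripper_width: 0.0784
```

Request:
arm_command(steps=[{"hand": 0.85,"tx": 0,"ty": 0.16,"tz": -0.1,"spin": 0},{"hand": 0.85,"tx": 0,"ty": 0.16,"tz": -0.1,"spin": 0},{"hand": 0.85,"tx": 0,"ty": 0.16,"tz": -0.1,"spin": 0}])

```text
t: 3.08
tool_pos: [0.4587, 0.2043, 0.2784]
tcp_rot: [-179.9, 0.1, 89.7]
contact_force: [-1.0, -0.9, 0.2]
gripper_width: 0.078
```

```bash
python3 snap.py w2
```

```text
3.0833 [0.4587 0.2043 0.2784] [-1.7987e+02  7.0000e-02  8.9680e+01] [ 19.8  21.4 -56.6 109.8  20.5  59.9 -45.9] 0.0779700467333743
```

View pics/w2.png

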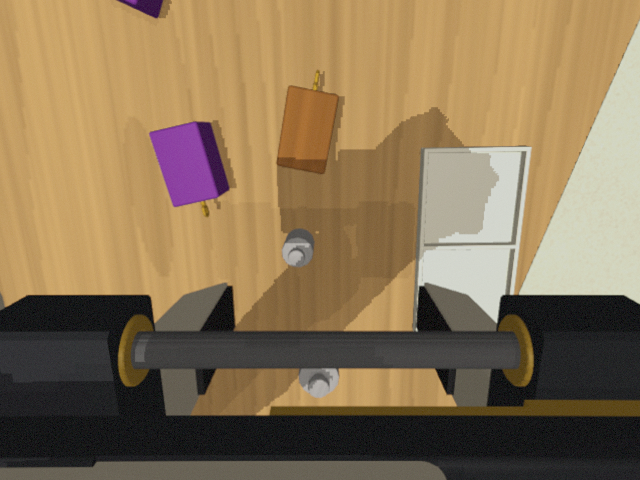

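Run:
```python
from h import *
import pickle
p=pickle.load(open("w2.pkl","rb"))
P=back(p,[(288,86),(338,95),(325,173),(277,165)],.042)[:,:2];print(P.round(4),P.mean(0))
e=(P[0]+P[1]-P[2]-P[3])/2;print(np.linalg.norm(e),np.degrees(np.arctan2(e[0],e[1])))
print(back(p,[(421,149),(530,147),(418,244),(520,243)],.014).round(4))
print(back(p,[(296,257)],.05),back(p,[(298,250)],.034), back(p,[(319,386)],.054))
```

```text
[[0.4313 0.3057]
 [0.4695 0.2991]
 [0.4592 0.2397]
 [0.4205 0.2463]] [0.44513536 0.27268706]
0.06035837159053492 10.0573283010709
[[0.5421 0.2566 0.014 ]
 [0.6356 0.2576 0.014 ]
 [0.5445 0.171  0.014 ]
 [0.6381 0.1715 0.014 ]]
[[0.43448792 0.17081091 0.05      ]] [[0.43512418 0.17196154 0.034     ]] [[0.45264382 0.04828304 0.054     ]]
```

Request:
arm_command(steps=[{"hand": 0.85,"tx": -0.027,"ty": 0.137,"tz": -0.22,"spin": -0.215},{"hand": 0.85,"tx": -0.027,"ty": 0.137,"tz": -0.22,"spin": -0.215},{"hand": 0.85,"tx": -0.027,"ty": 0.137,"tz": -0.22,"spin": -0.215},{"hand": 0.85,"tx": -0.027,"ty": 0.137,"tz": -0.22,"spin": -0.215},{"hand": 0.85,"tx": -0.027,"ty": 0.137,"tz": -0.3,"spin": -0.215},{"hand": 0.85,"tx": -0.027,"ty": 0.137,"tz": -0.36,"spin": -0.215},{"hand": 0.85,"tx": -0.027,"ty": 0.137,"tz": -0.394,"spin": -0.215},{"hand": 0.85,"tx": -0.027,"ty": 0.137,"tz": -0.394,"spin": -0.215}])

```text
t: 3.8
tool_pos: [0.4445, 0.268, 0.0778]
tcp_rot: [-179.6, 0.4, 79.8]
contact_force: [0.4, -0.5, -0.0]
gripper_width: 0.078
```

```bash
python3 snap.py w3
```

```text
3.8 [0.4445 0.268  0.0778] [-179.55    0.4    79.82] [ -2.1  39.2 -40.3 114.4  38.4  41.1 -76.6] 0.07800915325002403
```

View pics/w3.png

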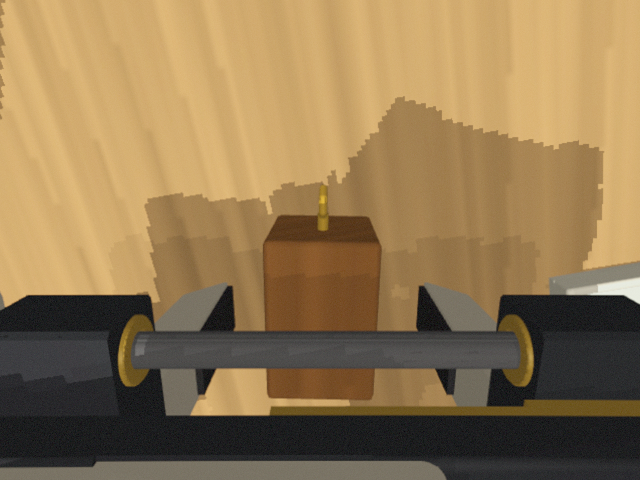

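Request:
arm_command(newtons=20, steps=[{"hand": 0.3,"tx": 0,"ty": 0,"tz": 0.006,"spin": 0},{"hand": 0.3,"tx": 0,"ty": 0,"tz": 0.006,"spin": 0},{"hand": 0.3,"tx": 0,"ty": 0,"tz": 0.006,"spin": 0},{"hand": 0.3,"tx": 0,"ty": 0,"tz": 0.006,"spin": 0},{"hand": 0.3,"tx": 0,"ty": 0,"tz": 0.006,"spin": 0}])

```text
t: 4.27
tool_pos: [0.4461, 0.2694, 0.0838]
tcp_rot: [-179.8, 0.2, 79.8]
contact_force: [-0.2, 0.1, -0.3]
gripper_width: 0.0495
```

Request:
arm_command(newtons=20, steps=[{"hand": 0.3,"tx": 0,"ty": 0,"tz": 0,"spin": 0},{"hand": 0.3,"tx": 0,"ty": 0,"tz": 0,"spin": 0},{"hand": 0.3,"tx": 0,"ty": 0,"tz": 0,"spin": 0},{"hand": 0.3,"tx": 0,"ty": 0,"tz": 0,"spin": 0}])

```text
t: 4.6
tool_pos: [0.4463, 0.2694, 0.0844]
tcp_rot: [-179.8, 0.2, 79.8]
contact_force: [-1.1, -1.8, 6.5]
gripper_width: 0.0401
```

Request:
arm_command(steps=[{"hand": 0.3,"tx": 0,"ty": 0,"tz": 0.1,"spin": 0},{"hand": 0.3,"tx": 0,"ty": 0,"tz": 0.18,"spin": 0},{"hand": 0.3,"tx": 0.1,"ty": -0.1,"tz": 0.18,"spin": 0.05},{"hand": 0.3,"tx": 0.326,"ty": -0.674,"tz": 0.18,"spin": 0.123},{"hand": 0.3,"tx": 0.326,"ty": -0.674,"tz": 0.18,"spin": 0.123},{"hand": 0.3,"tx": 0.326,"ty": -0.674,"tz": 0.18,"spin": 0.123},{"hand": 0.3,"tx": 0.326,"ty": -0.674,"tz": 0.18,"spin": 0.123},{"hand": 0.3,"tx": 0.326,"ty": -0.674,"tz": 0.18,"spin": 0.123}])

```text
t: 5.27
tool_pos: [0.5589, 0.047, 0.1731]
tcp_rot: [-179.8, 0.2, 85.4]
contact_force: [0.2, 0.2, -1.5]
gripper_width: 0.0399
```

Request:
arm_command(steps=[{"hand": 0.3,"tx": 0.1,"ty": -0.23,"tz": -0.02,"spin": 0},{"hand": 0.3,"tx": 0.1,"ty": -0.23,"tz": -0.04,"spin": 0},{"hand": 0.3,"tx": 0.1,"ty": -0.23,"tz": -0.04,"spin": 0},{"hand": 0.3,"tx": 0.1,"ty": -0.23,"tz": -0.04,"spin": 0},{"hand": 0.3,"tx": 0.1,"ty": -0.23,"tz": -0.04,"spin": 0}])

```text
t: 5.68
tool_pos: [0.609, -0.073, 0.1515]
tcp_rot: [-179.7, 0.3, 84.9]
contact_force: [-0.7, 0.4, -1.5]
gripper_width: 0.0399
```

```bash
python3 snap.py w4
```

```text
5.6833 [ 0.609  -0.073   0.1515] [-179.7     0.33   84.95] [ 35.6  40.3 -43.8  99.7  33.8  54.4 -27.1] 0.03986867277900127
```

View pics/w4.png

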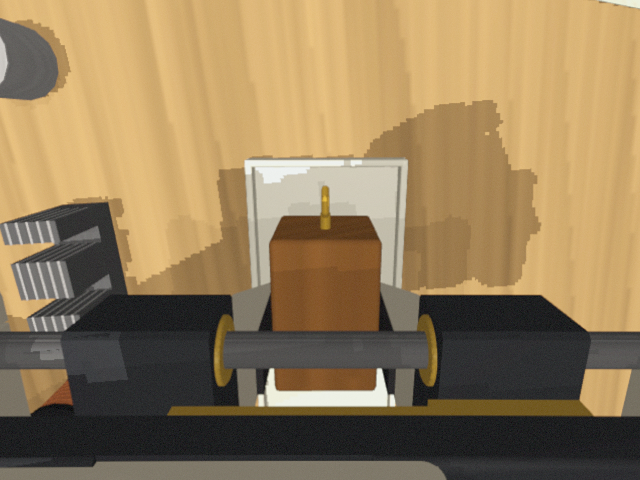

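Run:
```python
from h import *
import pickle
p=pickle.load(open("w4.pkl","rb"))
print(back(p,[(246,159),(407,159)],.014).round(4)); z=.1515-.0844+.042
print(back(p,[(271,241),(380,240),(375,388),(275,389)],z).round(4))
```

```text
[[ 0.5698 -0.0155  0.014 ]
 [ 0.6597 -0.0234  0.014 ]]
[[ 0.5939 -0.0377  0.1091]
 [ 0.6318 -0.0407  0.1091]
 [ 0.6269 -0.1005  0.1091]
 [ 0.588  -0.0977  0.1091]]
```

Request:
arm_command(steps=[{"hand": 0.3,"tx": 0,"ty": 0.01,"tz": -0.05,"spin": 0},{"hand": 0.3,"tx": 0,"ty": 0.01,"tz": -0.09,"spin": 0},{"hand": 0.3,"tx": 0,"ty": 0.01,"tz": -0.11,"spin": 0},{"hand": 0.3,"tx": 0,"ty": 0.01,"tz": -0.12,"spin": 0},{"hand": 0.3,"tx": 0,"ty": 0.01,"tz": -0.125,"spin": 0},{"hand": 0.3,"tx": 0,"ty": 0.01,"tz": -0.126,"spin": 0},{"hand": 0.3,"tx": 0,"ty": 0.01,"tz": -0.126,"spin": 0}])

```text
t: 6.32
tool_pos: [0.6092, -0.0641, 0.09]
tcp_rot: [-179.8, 0.2, 85.2]
contact_force: [-0.3, -0.8, -0.9]
gripper_width: 0.04
```

Request:
arm_command(steps=[{"hand": 0.3,"tx": 0,"ty": 0,"tz": -0.003,"spin": 0},{"hand": 0.3,"tx": 0,"ty": 0,"tz": -0.004,"spin": 0},{"hand": 0.3,"tx": 0,"ty": 0,"tz": -0.004,"spin": 0}])

```text
t: 6.57
tool_pos: [0.6095, -0.0642, 0.0886]
tcp_rot: [-179.8, 0.2, 85.2]
contact_force: [0.2, 0.1, -0.5]
gripper_width: 0.0398
```

Request:
arm_command(steps=[{"hand": 0.65,"tx": 0,"ty": 0,"tz": 0,"spin": 0},{"hand": 0.65,"tx": 0,"ty": 0,"tz": 0,"spin": 0},{"hand": 0.65,"tx": 0,"ty": 0,"tz": 0,"spin": 0},{"hand": 0.65,"tx": 0,"ty": 0,"tz": 0.04,"spin": 0},{"hand": 0.65,"tx": 0,"ty": 0,"tz": 0.12,"spin": 0},{"hand": 0.65,"tx": 0,"ty": 0,"tz": 0.2,"spin": 0},{"hand": 0.8,"tx": -0.1,"ty": -0.2,"tz": 0.26,"spin": 0},{"hand": 0.9,"tx": -0.31,"ty": -0.41,"tz": 0.26,"spin": 0}])

```text
t: 7.23
tool_pos: [0.5694, -0.1305, 0.2075]
tcp_rot: [179.6, 0.2, 85.5]
contact_force: [1.3, -1.8, -0.1]
gripper_width: 0.0689
```

```bash
python3 snap.py w5
python3 - <<'E'
from h import *
grab_frame("top")
cv2.imwrite("pics/t5.png",cv2.resize(grab_frame("scene")[150:350,150:400],None,fx=3,fy=3))
E
```

```text
7.2333 [ 0.5694 -0.1305  0.2075] [179.62   0.19  85.51] [ 45.8  33.7 -47.7 102.6  29.6  56.6 -18.3] 0.06891620812043588
```

View pics/t5.png

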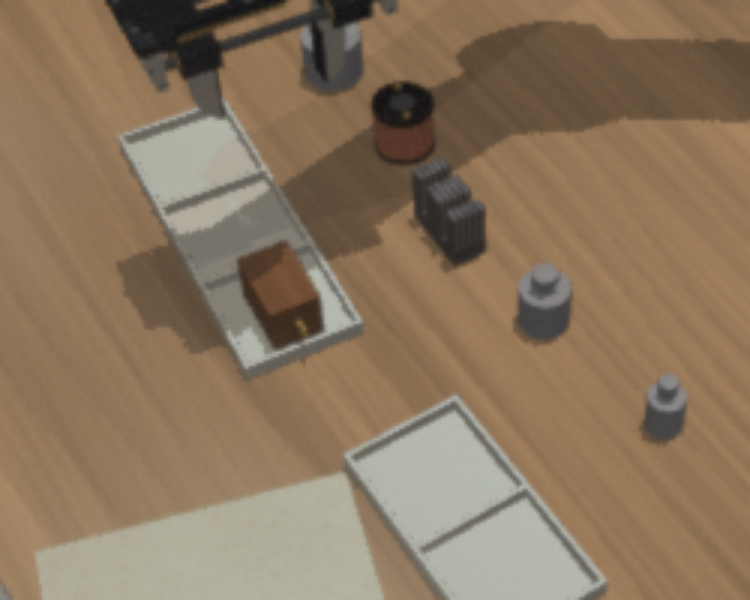

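View pics/w5.png

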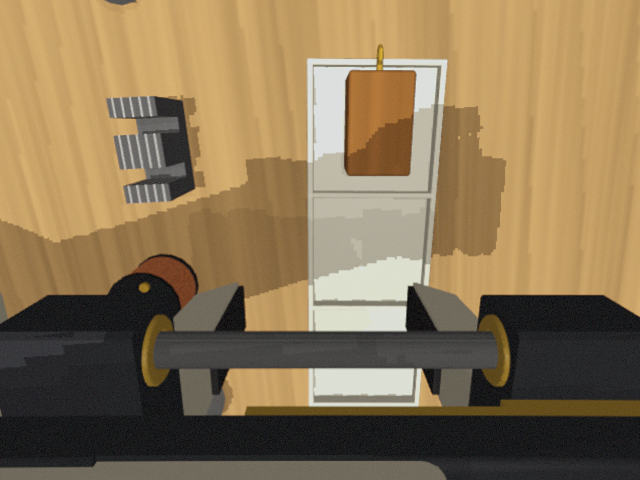

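Request:
arm_command(steps=[{"hand": 0.95,"tx": -0.24,"ty": -0.283,"tz": -0.04,"spin": 0},{"hand": 0.95,"tx": -0.24,"ty": -0.283,"tz": -0.04,"spin": 0},{"hand": 0.95,"tx": -0.24,"ty": -0.283,"tz": -0.04,"spin": 0},{"hand": 0.95,"tx": -0.24,"ty": -0.283,"tz": -0.04,"spin": 0},{"hand": 0.95,"tx": -0.24,"ty": -0.283,"tz": -0.04,"spin": 0},{"hand": 0.95,"tx": -0.24,"ty": -0.283,"tz": -0.04,"spin": 0},{"hand": 0.95,"tx": -0.24,"ty": -0.283,"tz": -0.04,"spin": 0}])

```text
t: 7.97
tool_pos: [0.4428, -0.2799, 0.1828]
tcp_rot: [-179.7, 0.4, 84.6]
contact_force: [-0.1, 1.0, 0.9]
gripper_width: 0.0871
```

```bash
python3 snap.py w6
```

```text
7.9667 [ 0.4428 -0.2799  0.1828] [-179.75    0.39   84.6 ] [ 66.7  30.  -47.2 111.7  28.9  50.8  -1.1] 0.08713039009121297
```

View pics/w6.png

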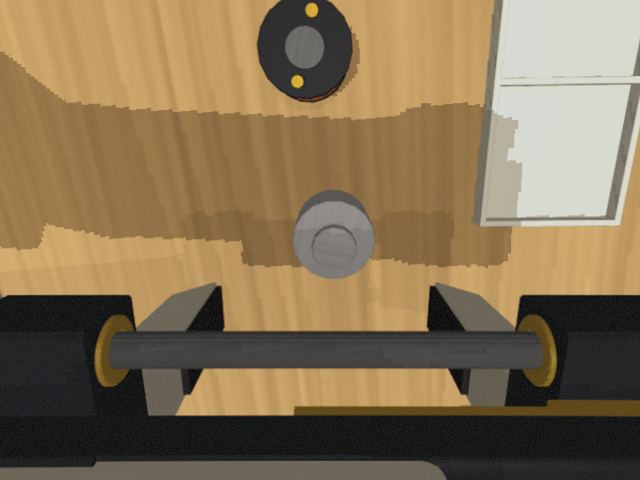

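Run:
```python
from h import *
import pickle
p=pickle.load(open("w6.pkl","rb"))
print(back(p,[(334,246)],.058),back(p,[(334,240)],.042),back(p,[(305,47)],.046))
```

```text
[[ 0.44891891 -0.27377988  0.058     ]] [[ 0.44908877 -0.27493817  0.042     ]] [[ 0.44333084 -0.16858041  0.046     ]]
```

Request:
arm_command(steps=[{"hand": 0.95,"tx": 0.012,"ty": 0.012,"tz": -0.05,"spin": 0},{"hand": 0.95,"tx": 0.012,"ty": 0.012,"tz": -0.1,"spin": 0},{"hand": 0.95,"tx": 0.012,"ty": 0.012,"tz": -0.15,"spin": 0},{"hand": 0.95,"tx": 0.012,"ty": 0.012,"tz": -0.18,"spin": 0},{"hand": 0.95,"tx": 0.012,"ty": 0.012,"tz": -0.2,"spin": 0},{"hand": 0.95,"tx": 0.012,"ty": 0.012,"tz": -0.204,"spin": 0},{"hand": 0.95,"tx": 0.012,"ty": 0.012,"tz": -0.204,"spin": 0}])

```text
t: 8.6
tool_pos: [0.4508, -0.2715, 0.0811]
tcp_rot: [-179.8, 0.3, 84.8]
contact_force: [-0.6, 0.3, 0.8]
gripper_width: 0.0874
```

Request:
arm_command(newtons=45, steps=[{"hand": 0.4,"tx": -0.003,"ty": -0.004,"tz": 0,"spin": 0},{"hand": 0.4,"tx": -0.003,"ty": -0.004,"tz": 0,"spin": 0},{"hand": 0.4,"tx": -0.003,"ty": -0.004,"tz": 0,"spin": 0},{"hand": 0.4,"tx": -0.003,"ty": -0.004,"tz": 0,"spin": 0},{"hand": 0.4,"tx": -0.003,"ty": -0.004,"tz": 0,"spin": 0},{"hand": 0.4,"tx": -0.003,"ty": -0.004,"tz": 0,"spin": 0},{"hand": 0.4,"tx": -0.003,"ty": -0.004,"tz": 0,"spin": 0},{"hand": 0.4,"tx": -0.003,"ty": -0.004,"tz": 0,"spin": 0}])

```text
t: 9.27
tool_pos: [0.4484, -0.2737, 0.0813]
tcp_rot: [-179.7, 0.4, 84.8]
contact_force: [-4.1, 0.4, 5.9]
gripper_width: 0.0491
```

Request:
arm_command(steps=[{"hand": 0.4,"tx": 0,"ty": 0,"tz": 0.05,"spin": 0},{"hand": 0.4,"tx": 0,"ty": 0,"tz": 0.1,"spin": 0},{"hand": 0.4,"tx": 0.05,"ty": 0.01,"tz": 0.15,"spin": 0},{"hand": 0.4,"tx": 0.12,"ty": 0.03,"tz": 0.15,"spin": 0},{"hand": 0.4,"tx": 0.2,"ty": 0.05,"tz": 0.15,"spin": 0},{"hand": 0.4,"tx": 0.26,"ty": 0.067,"tz": 0.15,"spin": 0},{"hand": 0.4,"tx": 0.296,"ty": 0.067,"tz": 0.15,"spin": 0},{"hand": 0.4,"tx": 0.296,"ty": 0.067,"tz": 0.15,"spin": 0}])

```text
t: 9.93
tool_pos: [0.6005, -0.2373, 0.1557]
tcp_rot: [-179.9, 0.2, 85.0]
contact_force: [1.4, 0.6, -6.7]
gripper_width: 0.049
```

```bash
python3 snap.py w7
```

```text
9.9333 [ 0.6005 -0.2373  0.1557] [-1.7993e+02  1.7000e-01  8.5030e+01] [ 48.7  42.4 -42.9  94.8  33.6  56.5 -10.9] 0.04898895745791501
```

View pics/w7.png

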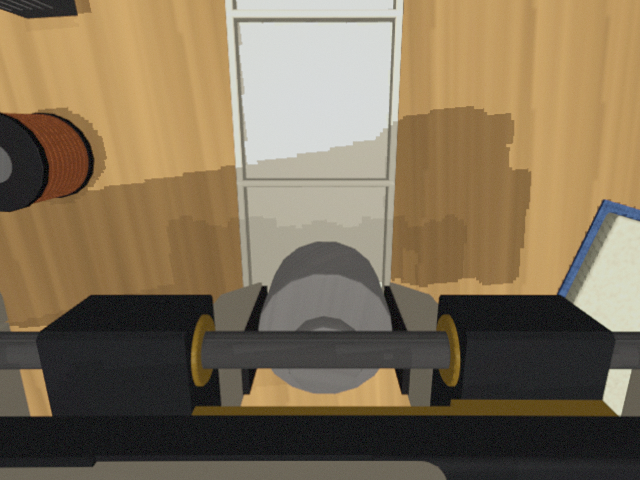

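Run:
```python
from h import *
import pickle
p=pickle.load(open("w7.pkl","rb"))
q=back(p,[(236,183),(394,182),(229,14),(402,15)],.014);print(q.round(4)); a=q[:2].mean(0);print(a+[-.0036,-.0439,0])
```

```text
[[ 0.5533 -0.1928  0.014 ]
 [ 0.6448 -0.2002  0.014 ]
 [ 0.5628 -0.1057  0.014 ]
 [ 0.6522 -0.1139  0.014 ]]
[ 0.59543549 -0.2403806   0.014     ]
```

Request:
arm_command(steps=[{"hand": 0.4,"tx": -0.009,"ty": -0.006,"tz": -0.04,"spin": 0},{"hand": 0.4,"tx": -0.009,"ty": -0.006,"tz": -0.08,"spin": 0},{"hand": 0.4,"tx": -0.009,"ty": -0.006,"tz": -0.11,"spin": 0},{"hand": 0.4,"tx": -0.009,"ty": -0.006,"tz": -0.13,"spin": 0},{"hand": 0.4,"tx": -0.009,"ty": -0.006,"tz": -0.136,"spin": 0},{"hand": 0.4,"tx": -0.009,"ty": -0.006,"tz": -0.138,"spin": 0},{"hand": 0.4,"tx": -0.009,"ty": -0.006,"tz": -0.138,"spin": 0}])

```text
t: 10.57
tool_pos: [0.5932, -0.2414, 0.0861]
tcp_rot: [-179.7, 0.2, 85.0]
contact_force: [0.6, 0.3, -6.2]
gripper_width: 0.0488
```

Request:
arm_command(steps=[{"hand": 0.4,"tx": 0.003,"ty": 0,"tz": -0.002,"spin": 0},{"hand": 0.4,"tx": 0.003,"ty": 0,"tz": -0.002,"spin": 0},{"hand": 0.4,"tx": 0.003,"ty": 0,"tz": -0.003,"spin": 0}])

```text
t: 10.82
tool_pos: [0.5951, -0.2415, 0.0854]
tcp_rot: [-179.8, 0.2, 84.9]
contact_force: [-2.2, 0.0, 1.6]
gripper_width: 0.0489
```

Request:
arm_command(steps=[{"hand": 0.78,"tx": 0,"ty": 0,"tz": 0,"spin": 0},{"hand": 0.78,"tx": 0,"ty": 0,"tz": 0,"spin": 0},{"hand": 0.78,"tx": 0,"ty": 0,"tz": 0,"spin": 0},{"hand": 0.78,"tx": 0,"ty": 0,"tz": 0.04,"spin": 0},{"hand": 0.78,"tx": 0,"ty": 0,"tz": 0.12,"spin": 0},{"hand": 0.78,"tx": 0,"ty": 0,"tz": 0.2,"spin": 0},{"hand": 0.7,"tx": -0.06,"ty": 0.1,"tz": 0.26,"spin": 0},{"hand": 0.7,"tx": -0.1,"ty": 0.2,"tz": 0.26,"spin": 0}])

```text
t: 11.48
tool_pos: [0.5618, -0.175, 0.2151]
tcp_rot: [179.7, 0.4, 84.6]
contact_force: [0.2, 0.6, -0.9]
gripper_width: 0.0653
```

```bash
python3 snap.py w8
```

```text
11.4833 [ 0.5618 -0.175   0.2151] [179.73   0.41  84.59] [ 49.7  33.3 -47.3 101.6  29.1  57.6 -14.3] 0.06531583198410276
```

View pics/w8.png

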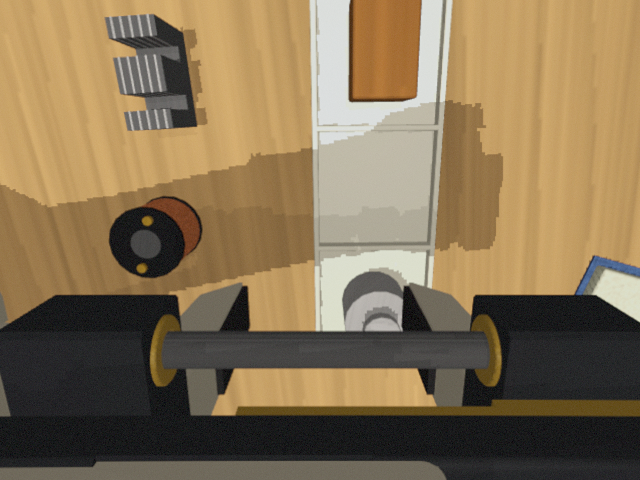

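Request:
arm_command(steps=[{"hand": 0.7,"tx": -0.254,"ty": 0.64,"tz": 0,"spin": 0},{"hand": 0.7,"tx": -0.254,"ty": 0.64,"tz": 0,"spin": 0},{"hand": 0.7,"tx": -0.254,"ty": 0.64,"tz": 0,"spin": 0},{"hand": 0.7,"tx": -0.254,"ty": 0.64,"tz": 0,"spin": 0},{"hand": 0.7,"tx": -0.254,"ty": 0.64,"tz": 0,"spin": 0},{"hand": 0.7,"tx": -0.254,"ty": 0.64,"tz": 0,"spin": 0},{"hand": 0.7,"tx": -0.254,"ty": 0.64,"tz": -0.04,"spin": 0},{"hand": 0.7,"tx": -0.254,"ty": 0.64,"tz": -0.08,"spin": 0}])

```text
t: 12.2
tool_pos: [0.4407, 0.1365, 0.1892]
tcp_rot: [179.8, 0.0, 85.4]
contact_force: [1.1, 0.8, -1.2]
gripper_width: 0.0643
```

Request:
arm_command(steps=[{"hand": 0.7,"tx": 0,"ty": 0.04,"tz": 0,"spin": 0},{"hand": 0.7,"tx": 0,"ty": 0.04,"tz": 0,"spin": 0}])

```text
t: 12.37
tool_pos: [0.4393, 0.1627, 0.1899]
tcp_rot: [179.7, -0.2, 85.9]
contact_force: [1.2, 0.4, 0.1]
gripper_width: 0.064
```

```bash
python3 snap.py w9
```

```text
12.3667 [0.4393 0.1627 0.1899] [179.68  -0.21  85.91] [ 20.9  25.3 -53.1 119.   27.3  48.2 -52.3] 0.06397628749782307
```

View pics/w9.png

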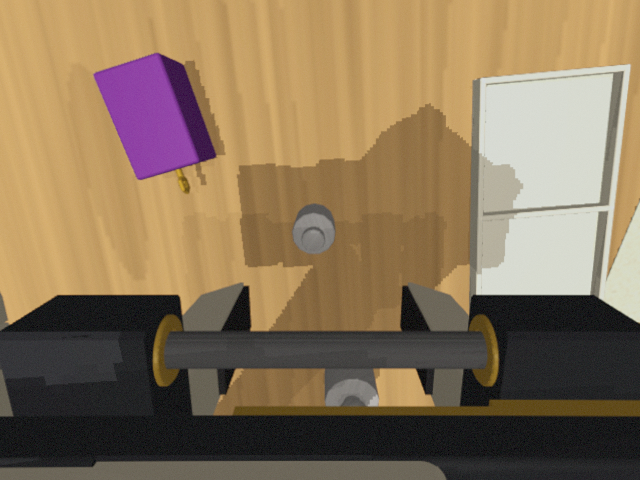

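Run:
```python
from h import *
import pickle
p=pickle.load(open("w9.pkl","rb"))
print(back(p,[(313,237)],.05),back(p,[(314,233)],.034)); q=back(p,[(474,80),(629,67),(474,214),(617,207)],.014);print(q.round(4))
```

```text
[[0.43451981 0.1720789  0.05      ]] [[0.43465241 0.17035702 0.034     ]]
[[0.541  0.2561 0.014 ]
 [0.6359 0.2564 0.014 ]
 [0.5436 0.1706 0.014 ]
 [0.6398 0.1683 0.014 ]]
```

Request:
arm_command(steps=[{"hand": 0.7,"tx": -0.009,"ty": 0.016,"tz": -0.05,"spin": 0},{"hand": 0.7,"tx": -0.009,"ty": 0.016,"tz": -0.1,"spin": 0},{"hand": 0.7,"tx": -0.009,"ty": 0.016,"tz": -0.15,"spin": 0},{"hand": 0.7,"tx": -0.009,"ty": 0.016,"tz": -0.19,"spin": 0},{"hand": 0.7,"tx": -0.009,"ty": 0.016,"tz": -0.21,"spin": 0},{"hand": 0.7,"tx": -0.009,"ty": 0.016,"tz": -0.22,"spin": 0},{"hand": 0.7,"tx": -0.009,"ty": 0.016,"tz": -0.221,"spin": 0}])

```text
t: 13.0
tool_pos: [0.4359, 0.1674, 0.0789]
tcp_rot: [179.7, -0.1, 85.7]
contact_force: [0.1, -0.6, 0.5]
gripper_width: 0.0641
```

Request:
arm_command(newtons=30, steps=[{"hand": 0.7,"tx": -0.002,"ty": 0.008,"tz": 0,"spin": 0},{"hand": 0.15,"tx": -0.002,"ty": 0.008,"tz": 0,"spin": 0},{"hand": 0.15,"tx": -0.002,"ty": 0.008,"tz": 0,"spin": 0},{"hand": 0.15,"tx": -0.002,"ty": 0.008,"tz": 0,"spin": 0},{"hand": 0.15,"tx": -0.002,"ty": 0.008,"tz": 0,"spin": 0},{"hand": 0.15,"tx": -0.002,"ty": 0.008,"tz": 0,"spin": 0},{"hand": 0.15,"tx": -0.002,"ty": 0.008,"tz": 0,"spin": 0},{"hand": 0.15,"tx": -0.002,"ty": 0.008,"tz": 0,"spin": 0}])

```text
t: 13.67
tool_pos: [0.4347, 0.1713, 0.079]
tcp_rot: [179.7, -0.1, 85.7]
contact_force: [-1.6, -0.3, 3.6]
gripper_width: 0.0273
```

Request:
arm_command(steps=[{"hand": 0.15,"tx": 0,"ty": 0,"tz": 0.08,"spin": 0},{"hand": 0.15,"tx": 0,"ty": 0,"tz": 0.16,"spin": 0},{"hand": 0.15,"tx": 0.04,"ty": -0.07,"tz": 0.2,"spin": 0},{"hand": 0.15,"tx": 0.08,"ty": -0.15,"tz": 0.2,"spin": 0},{"hand": 0.15,"tx": 0.12,"ty": -0.23,"tz": 0.2,"spin": 0},{"hand": 0.15,"tx": 0.16,"ty": -0.31,"tz": 0.2,"spin": 0},{"hand": 0.15,"tx": 0.2,"ty": -0.39,"tz": 0.2,"spin": 0},{"hand": 0.15,"tx": 0.24,"ty": -0.47,"tz": 0.2,"spin": 0}])

```text
t: 14.33
tool_pos: [0.5468, -0.0497, 0.1789]
tcp_rot: [179.7, -0.0, 85.7]
contact_force: [0.6, 1.0, -1.3]
gripper_width: 0.0271
```

Request:
arm_command(steps=[{"hand": 0.15,"tx": 0.06,"ty": -0.1,"tz": 0,"spin": 0},{"hand": 0.15,"tx": 0.112,"ty": -0.207,"tz": 0,"spin": -0.01},{"hand": 0.15,"tx": 0.112,"ty": -0.207,"tz": 0,"spin": -0.01},{"hand": 0.15,"tx": 0.112,"ty": -0.207,"tz": 0,"spin": -0.01},{"hand": 0.15,"tx": 0.112,"ty": -0.207,"tz": -0.02,"spin": -0.01},{"hand": 0.15,"tx": 0.112,"ty": -0.207,"tz": -0.03,"spin": -0.01}])

```text
t: 14.83
tool_pos: [0.6018, -0.1525, 0.1623]
tcp_rot: [179.9, -0.1, 85.3]
contact_force: [0.6, 0.6, -1.8]
gripper_width: 0.0269
```

```bash
python3 snap.py w10
```

```text
14.8333 [ 0.6018 -0.1525  0.1623] [ 1.7985e+02 -1.0000e-01  8.5260e+01] [ 43.7  40.2 -44.8  98.6  33.5  55.3 -18.8] 0.026906352601592024
```

View pics/w10.png

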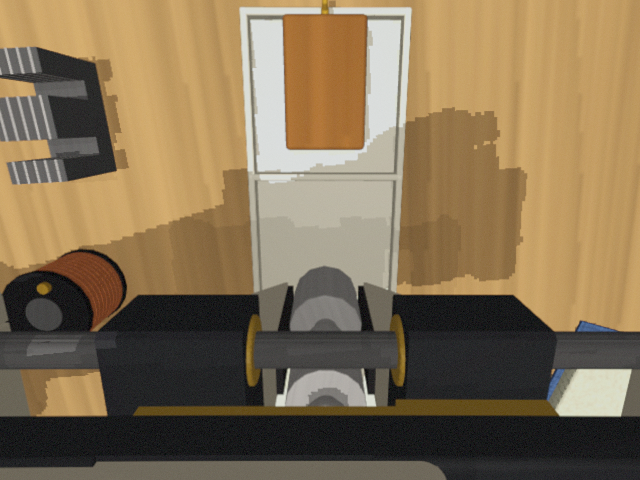

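Request:
arm_command(steps=[{"hand": 0.15,"tx": 0.002,"ty": 0,"tz": -0.04,"spin": 0},{"hand": 0.15,"tx": 0.002,"ty": 0,"tz": -0.08,"spin": 0},{"hand": 0.15,"tx": 0.002,"ty": 0,"tz": -0.12,"spin": 0},{"hand": 0.15,"tx": 0.002,"ty": 0,"tz": -0.145,"spin": 0},{"hand": 0.15,"tx": 0.002,"ty": 0,"tz": -0.155,"spin": 0},{"hand": 0.15,"tx": 0.002,"ty": 0,"tz": -0.158,"spin": 0},{"hand": 0.15,"tx": 0.002,"ty": 0,"tz": -0.158,"spin": 0}])

```text
t: 15.47
tool_pos: [0.6008, -0.1493, 0.0831]
tcp_rot: [-179.9, -0.1, 85.5]
contact_force: [-1.0, 0.7, -0.5]
gripper_width: 0.027
```

Request:
arm_command(steps=[{"hand": 0.5,"tx": 0,"ty": 0,"tz": 0,"spin": 0},{"hand": 0.5,"tx": 0,"ty": 0,"tz": 0,"spin": 0},{"hand": 0.5,"tx": 0,"ty": 0,"tz": 0,"spin": 0},{"hand": 0.5,"tx": 0,"ty": 0,"tz": 0.04,"spin": 0},{"hand": 0.5,"tx": 0,"ty": 0,"tz": 0.12,"spin": 0},{"hand": 0.8,"tx": 0,"ty": 0,"tz": 0.2,"spin": 0},{"hand": 0.95,"tx": -0.06,"ty": -0.02,"tz": 0.26,"spin": 0},{"hand": 0.95,"tx": -0.14,"ty": -0.04,"tz": 0.26,"spin": 0}])

```text
t: 16.13
tool_pos: [0.538, -0.1674, 0.2197]
tcp_rot: [179.3, -0.1, 85.7]
contact_force: [0.7, -0.1, 0.6]
gripper_width: 0.0612
```

Request:
arm_command(steps=[{"hand": 0.95,"tx": -0.16,"ty": -0.04,"tz": 0,"spin": 0},{"hand": 0.95,"tx": -0.16,"ty": -0.04,"tz": 0,"spin": 0},{"hand": 0.95,"tx": -0.16,"ty": -0.04,"tz": 0,"spin": 0},{"hand": 0.95,"tx": -0.16,"ty": -0.04,"tz": 0,"spin": 0}])

```text
t: 16.47
tool_pos: [0.4562, -0.1891, 0.22]
tcp_rot: [179.3, 0.0, 85.5]
contact_force: [1.2, 0.4, 1.1]
gripper_width: 0.0862
```

```bash
python3 snap.py w11
```

```text
16.4667 [ 0.4562 -0.1891  0.22  ] [1.7934e+02 4.0000e-02 8.5520e+01] [ 63.2  24.4 -52.8 114.5  24.6  52.1  -7. ] 0.08623467435301005
```

View pics/w11.png

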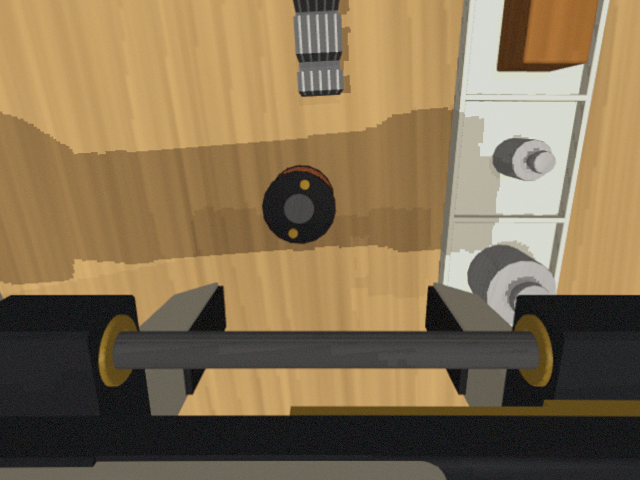

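Run:
```python
from h import *
import pickle
p=pickle.load(open("w11.pkl","rb"))
print(back(p,[(299,208)],.046))
# core legs top corners
print(back(p,[(300,67),(340,69)],.05))
```

```text
[[ 0.4432496  -0.16870379  0.046     ]]
[[ 0.45242924 -0.08206281  0.05      ]
 [ 0.47638662 -0.0850144   0.05      ]]
```

Request:
arm_command(steps=[{"hand": 0.95,"tx": -0.026,"ty": 0.041,"tz": -0.06,"spin": 0},{"hand": 0.95,"tx": -0.026,"ty": 0.041,"tz": -0.12,"spin": 0},{"hand": 0.95,"tx": -0.026,"ty": 0.041,"tz": -0.18,"spin": 0},{"hand": 0.95,"tx": -0.026,"ty": 0.041,"tz": -0.23,"spin": 0},{"hand": 0.95,"tx": -0.026,"ty": 0.041,"tz": -0.26,"spin": 0},{"hand": 0.95,"tx": -0.026,"ty": 0.041,"tz": -0.275,"spin": 0},{"hand": 0.95,"tx": -0.026,"ty": 0.041,"tz": -0.278,"spin": 0},{"hand": 0.95,"tx": -0.026,"ty": 0.041,"tz": -0.278,"spin": 0}])

```text
t: 17.18
tool_pos: [0.4463, -0.1668, 0.0813]
tcp_rot: [179.2, -0.1, 85.7]
contact_force: [0.7, -0.8, -0.5]
gripper_width: 0.0868
```

Request:
arm_command(newtons=30, steps=[{"hand": 0.95,"tx": -0.006,"ty": -0.004,"tz": 0,"spin": 0},{"hand": 0.4,"tx": -0.006,"ty": -0.004,"tz": 0,"spin": 0},{"hand": 0.4,"tx": -0.006,"ty": -0.004,"tz": 0,"spin": 0},{"hand": 0.4,"tx": -0.006,"ty": -0.004,"tz": 0,"spin": 0},{"hand": 0.4,"tx": -0.006,"ty": -0.004,"tz": 0,"spin": 0},{"hand": 0.4,"tx": -0.006,"ty": -0.004,"tz": 0,"spin": 0},{"hand": 0.4,"tx": -0.006,"ty": -0.004,"tz": 0,"spin": 0},{"hand": 0.4,"tx": -0.006,"ty": -0.004,"tz": 0,"spin": 0}])

```text
t: 17.85
tool_pos: [0.4429, -0.169, 0.0814]
tcp_rot: [179.3, -0.0, 85.7]
contact_force: [-2.6, -0.0, 4.4]
gripper_width: 0.0496
```

Request:
arm_command(steps=[{"hand": 0.4,"tx": 0,"ty": 0,"tz": 0.08,"spin": 0},{"hand": 0.4,"tx": 0,"ty": 0,"tz": 0.16,"spin": 0},{"hand": 0.4,"tx": 0.03,"ty": 0.06,"tz": 0.22,"spin": 0.02},{"hand": 0.4,"tx": 0.06,"ty": 0.13,"tz": 0.22,"spin": 0.04},{"hand": 0.4,"tx": 0.09,"ty": 0.2,"tz": 0.22,"spin": 0.06},{"hand": 0.4,"tx": 0.12,"ty": 0.27,"tz": 0.22,"spin": 0.08},{"hand": 0.4,"tx": 0.15,"ty": 0.34,"tz": 0.22,"spin": 0.1},{"hand": 0.4,"tx": 0.18,"ty": 0.41,"tz": 0.22,"spin": 0.12}])

```text
t: 18.52
tool_pos: [0.5331, 0.0374, 0.1912]
tcp_rot: [179.3, -0.0, 91.1]
contact_force: [1.0, -0.2, -1.7]
gripper_width: 0.0489
```

Request:
arm_command(steps=[{"hand": 0.4,"tx": 0.05,"ty": 0.08,"tz": 0,"spin": 0},{"hand": 0.4,"tx": 0.08,"ty": 0.16,"tz": 0,"spin": 0},{"hand": 0.4,"tx": 0.1,"ty": 0.24,"tz": 0,"spin": 0},{"hand": 0.4,"tx": 0.112,"ty": 0.3,"tz": 0,"spin": 0},{"hand": 0.4,"tx": 0.112,"ty": 0.34,"tz": -0.02,"spin": 0},{"hand": 0.4,"tx": 0.112,"ty": 0.353,"tz": -0.04,"spin": 0},{"hand": 0.4,"tx": 0.112,"ty": 0.353,"tz": -0.06,"spin": 0},{"hand": 0.4,"tx": 0.112,"ty": 0.353,"tz": -0.06,"spin": 0}])

```text
t: 19.18
tool_pos: [0.5874, 0.2121, 0.158]
tcp_rot: [179.5, 0.1, 91.1]
contact_force: [-0.1, -1.6, -2.5]
gripper_width: 0.0498
```

```bash
python3 snap.py w12
```

```text
19.1833 [0.5874 0.2121 0.158 ] [1.7954e+02 1.5000e-01 9.1130e+01] [ 10.5  41.6 -46.6  98.3  36.1  55.8 -48.8] 0.049772147183744855
```

View pics/w12.png

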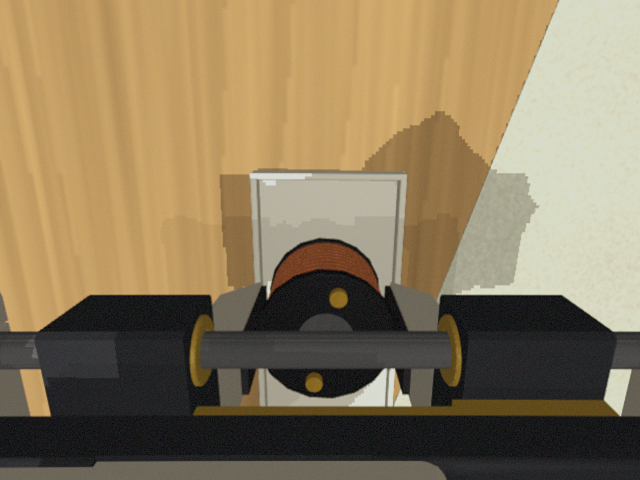

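Run:
```python
from h import *
import pickle
p=pickle.load(open("w12.pkl","rb"))
q=back(p,[(251,171),(406,172)],.014);print(q.round(4),q.mean(0)-[0,.046,0])
```

```text
[[0.5455 0.2581 0.014 ]
 [0.6357 0.2592 0.014 ]] [0.59061494 0.21267694 0.014     ]
```

Request:
arm_command(steps=[{"hand": 0.4,"tx": 0.005,"ty": 0.002,"tz": -0.04,"spin": 0},{"hand": 0.4,"tx": 0.005,"ty": 0.002,"tz": -0.08,"spin": 0},{"hand": 0.4,"tx": 0.005,"ty": 0.002,"tz": -0.115,"spin": 0},{"hand": 0.4,"tx": 0.005,"ty": 0.002,"tz": -0.135,"spin": 0},{"hand": 0.4,"tx": 0.005,"ty": 0.002,"tz": -0.14,"spin": 0},{"hand": 0.4,"tx": 0.005,"ty": 0.002,"tz": -0.142,"spin": 0},{"hand": 0.4,"tx": 0.005,"ty": 0.002,"tz": -0.143,"spin": 0}])

```text
t: 19.82
tool_pos: [0.5914, 0.2118, 0.0883]
tcp_rot: [179.4, 0.1, 91.0]
contact_force: [-0.2, 0.8, -1.7]
gripper_width: 0.0491
```

Request:
arm_command(steps=[{"hand": 0.4,"tx": 0,"ty": 0,"tz": -0.003,"spin": 0},{"hand": 0.4,"tx": 0,"ty": 0,"tz": -0.005,"spin": 0},{"hand": 0.4,"tx": 0,"ty": 0,"tz": -0.006,"spin": 0},{"hand": 0.4,"tx": 0,"ty": 0,"tz": -0.006,"spin": 0}])

```text
t: 20.15
tool_pos: [0.5916, 0.2118, 0.0857]
tcp_rot: [179.4, 0.1, 91.0]
contact_force: [-0.5, 0.1, -1.4]
gripper_width: 0.0497
```

Request:
arm_command(steps=[{"hand": 0.4,"tx": 0,"ty": 0,"tz": -0.001,"spin": 0},{"hand": 0.4,"tx": 0,"ty": 0,"tz": -0.001,"spin": 0},{"hand": 0.78,"tx": 0,"ty": 0,"tz": -0.001,"spin": 0},{"hand": 0.78,"tx": 0,"ty": 0,"tz": -0.001,"spin": 0},{"hand": 0.78,"tx": 0,"ty": 0,"tz": 0,"spin": 0},{"hand": 0.78,"tx": 0,"ty": 0,"tz": 0.06,"spin": 0},{"hand": 0.78,"tx": 0,"ty": 0,"tz": 0.14,"spin": 0},{"hand": 0.78,"tx": -0.02,"ty": -0.05,"tz": 0.2,"spin": 0}])

```text
t: 20.82
tool_pos: [0.5822, 0.193, 0.1888]
tcp_rot: [179.2, -0.3, 91.3]
contact_force: [1.8, 0.9, 1.6]
gripper_width: 0.0715
```

Request:
arm_command(steps=[{"hand": 0.7,"tx": -0.236,"ty": -0.56,"tz": 0.07,"spin": 0},{"hand": 0.7,"tx": -0.236,"ty": -0.56,"tz": 0.07,"spin": 0},{"hand": 0.7,"tx": -0.236,"ty": -0.56,"tz": 0.07,"spin": 0},{"hand": 0.7,"tx": -0.236,"ty": -0.56,"tz": 0.07,"spin": 0},{"hand": 0.7,"tx": -0.236,"ty": -0.56,"tz": 0.07,"spin": 0},{"hand": 0.7,"tx": -0.236,"ty": -0.56,"tz": 0.07,"spin": 0},{"hand": 0.7,"tx": -0.236,"ty": -0.56,"tz": 0.07,"spin": 0},{"hand": 0.7,"tx": -0.236,"ty": -0.56,"tz": 0.07,"spin": 0}])

```text
t: 21.48
tool_pos: [0.4613, -0.0945, 0.2237]
tcp_rot: [179.4, -0.0, 90.8]
contact_force: [-0.4, -0.7, -0.3]
gripper_width: 0.0646
```

```bash
python3 snap.py w13;python3 - <<'E'
from h import *
cv2.imwrite("pics/t13.png",cv2.resize(grab_frame("scene")[150:400,150:450],None,fx=2.4,fy=2.4))
E
```

```text
21.4833 [ 0.4613 -0.0945  0.2237] [ 1.7937e+02 -1.0000e-02  9.0780e+01] [ 56.2  22.7 -56.7 117.3  24.1  51.7 -12.8] 0.06455630423219291
```

View pics/w13.png

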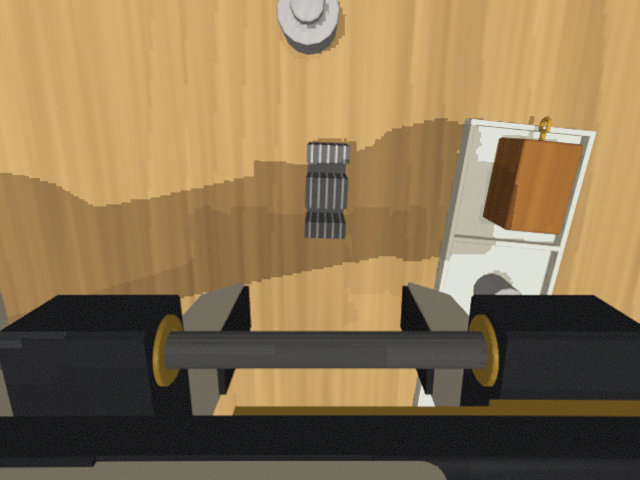

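View pics/t13.png

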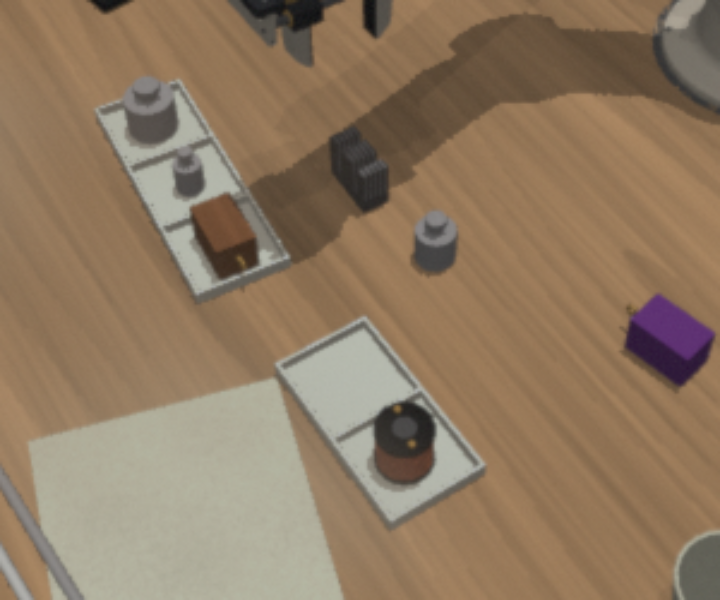

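Run:
```python
from h import *
import pickle
p=pickle.load(open("w13.pkl","rb"))
im=cv2.imread("pics/w13.png");cv2.imwrite("pics/w13z.png",cv2.resize(im[130:250,280:370],None,fx=5,fy=5,interpolation=cv2.INTER_CUBIC))
q=back(p,[(308,143),(349,143),(345,238),(305,238)],.05);print(q.round(4),q.mean(0))
```

```text
[[ 0.4524 -0.0328  0.05  ]
 [ 0.4788 -0.0325  0.05  ]
 [ 0.4779 -0.0959  0.05  ]
 [ 0.4505 -0.0962  0.05  ]] [ 0.46487948 -0.06437976  0.05      ]
```

View pics/w13z.png

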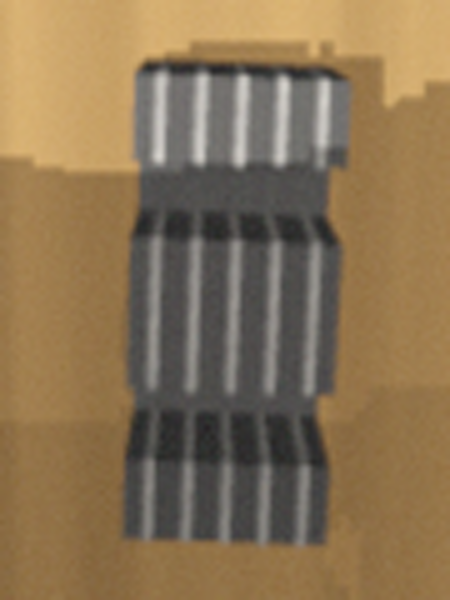

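Request:
arm_command(steps=[{"hand": 0.7,"tx": 0.007,"ty": 0.06,"tz": -0.06,"spin": -0.05},{"hand": 0.7,"tx": 0.007,"ty": 0.06,"tz": -0.12,"spin": -0.05},{"hand": 0.7,"tx": 0.007,"ty": 0.06,"tz": -0.18,"spin": -0.05},{"hand": 0.7,"tx": 0.007,"ty": 0.06,"tz": -0.23,"spin": -0.05},{"hand": 0.7,"tx": 0.007,"ty": 0.06,"tz": -0.265,"spin": -0.05},{"hand": 0.7,"tx": 0.007,"ty": 0.06,"tz": -0.28,"spin": -0.05},{"hand": 0.7,"tx": 0.007,"ty": 0.06,"tz": -0.285,"spin": -0.05},{"hand": 0.7,"tx": 0.007,"ty": 0.06,"tz": -0.285,"spin": -0.05}])

```text
t: 22.25
tool_pos: [0.4673, -0.059, 0.0815]
tcp_rot: [179.2, -0.2, 88.8]
contact_force: [0.0, 0.3, 0.1]
gripper_width: 0.0645
```

Request:
arm_command(newtons=40, steps=[{"hand": 0.7,"tx": -0.004,"ty": -0.011,"tz": 0,"spin": 0},{"hand": 0.7,"tx": -0.004,"ty": -0.011,"tz": 0,"spin": 0},{"hand": 0.15,"tx": -0.004,"ty": -0.011,"tz": 0,"spin": 0},{"hand": 0.15,"tx": -0.004,"ty": -0.011,"tz": 0,"spin": 0},{"hand": 0.15,"tx": -0.004,"ty": -0.011,"tz": 0,"spin": 0},{"hand": 0.15,"tx": -0.004,"ty": -0.011,"tz": 0,"spin": 0},{"hand": 0.15,"tx": -0.004,"ty": -0.011,"tz": 0,"spin": 0},{"hand": 0.15,"tx": -0.004,"ty": -0.011,"tz": 0,"spin": 0}])

```text
t: 22.92
tool_pos: [0.4645, -0.0646, 0.0814]
tcp_rot: [179.3, -0.2, 88.8]
contact_force: [-5.7, 0.1, 3.4]
gripper_width: 0.029
```

Request:
arm_command(steps=[{"hand": 0.15,"tx": 0,"ty": 0,"tz": 0.03,"spin": 0},{"hand": 0.15,"tx": 0,"ty": 0,"tz": 0.1,"spin": 0},{"hand": 0.15,"tx": 0.02,"ty": 0.03,"tz": 0.17,"spin": 0},{"hand": 0.15,"tx": 0.07,"ty": 0.09,"tz": 0.2,"spin": 0.02},{"hand": 0.15,"tx": 0.12,"ty": 0.16,"tz": 0.2,"spin": 0.04},{"hand": 0.15,"tx": 0.16,"ty": 0.23,"tz": 0.2,"spin": 0.05},{"hand": 0.15,"tx": 0.2,"ty": 0.3,"tz": 0.2,"spin": 0.05},{"hand": 0.15,"tx": 0.24,"ty": 0.35,"tz": 0.19,"spin": 0.05}])

```text
t: 23.58
tool_pos: [0.585, 0.1145, 0.177]
tcp_rot: [179.3, -0.3, 91.2]
contact_force: [0.9, 0.9, -1.6]
gripper_width: 0.0278
```

Request:
arm_command(steps=[{"hand": 0.15,"tx": 0.01,"ty": 0.02,"tz": -0.02,"spin": 0},{"hand": 0.15,"tx": 0.01,"ty": 0.02,"tz": -0.03,"spin": 0},{"hand": 0.15,"tx": 0.01,"ty": 0.02,"tz": -0.03,"spin": 0},{"hand": 0.15,"tx": 0.01,"ty": 0.02,"tz": -0.03,"spin": 0}])

```text
t: 23.92
tool_pos: [0.5888, 0.1233, 0.1607]
tcp_rot: [179.4, -0.2, 91.2]
contact_force: [-0.9, -0.5, -3.3]
gripper_width: 0.0276
```

```bash
python3 snap.py w14
```

```text
23.9167 [0.5888 0.1233 0.1607] [179.44  -0.2   91.16] [ 20.2  39.5 -47.6 101.8  35.4  54.1 -41.1] 0.027634298988190708
```

View pics/w14.png

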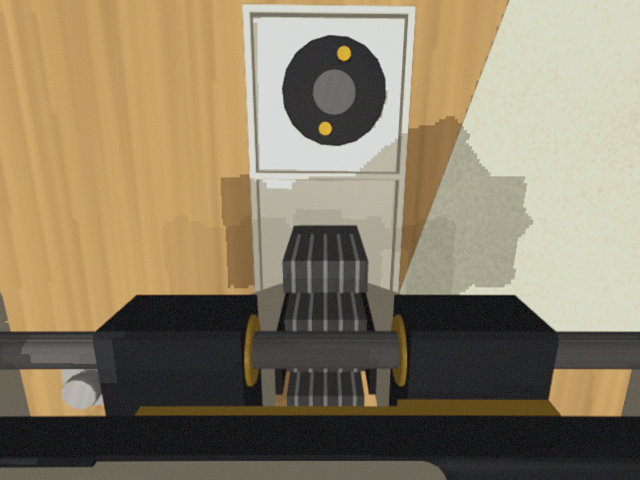

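Run:
```python
from h import *
import pickle
p=pickle.load(open("w14.pkl","rb"))
q=back(p,[(251,177),(405,177),(243,7),(415,7)],.014);print(q.round(4),q[:2].mean(0)-[0,.044,0])
z=.1607-.0814+.05
print(back(p,[(284,264),(367,264),(286,407),(364,407)],z).round(4))
print(back(p,[(334,91)],.05))
```

```text
[[0.5465 0.1664 0.014 ]
 [0.6376 0.1682 0.014 ]
 [0.545  0.2557 0.014 ]
 [0.6361 0.2577 0.014 ]] [0.59202208 0.12329494 0.014     ]
[[0.576  0.1525 0.1293]
 [0.6031 0.1529 0.1293]
 [0.5763 0.0977 0.1293]
 [0.6046 0.0981 0.1293]]
[[0.59319252 0.21223274 0.05      ]]
```

Request:
arm_command(steps=[{"hand": 0.15,"tx": 0.005,"ty": 0.002,"tz": -0.04,"spin": 0},{"hand": 0.15,"tx": 0.005,"ty": 0.002,"tz": -0.08,"spin": 0},{"hand": 0.15,"tx": 0.005,"ty": 0.002,"tz": -0.115,"spin": 0},{"hand": 0.15,"tx": 0.005,"ty": 0.002,"tz": -0.138,"spin": 0},{"hand": 0.15,"tx": 0.005,"ty": 0.002,"tz": -0.145,"spin": 0},{"hand": 0.15,"tx": 0.005,"ty": 0.002,"tz": -0.147,"spin": 0},{"hand": 0.15,"tx": 0.005,"ty": 0.002,"tz": -0.149,"spin": 0}])

```text
t: 24.55
tool_pos: [0.5922, 0.1237, 0.0875]
tcp_rot: [179.3, -0.2, 91.1]
contact_force: [0.1, -0.2, -3.9]
gripper_width: 0.0274
```

Request:
arm_command(steps=[{"hand": 0.15,"tx": 0,"ty": 0,"tz": -0.002,"spin": 0},{"hand": 0.15,"tx": 0,"ty": 0,"tz": -0.004,"spin": 0},{"hand": 0.15,"tx": 0,"ty": 0,"tz": -0.005,"spin": 0},{"hand": 0.15,"tx": 0,"ty": 0,"tz": -0.005,"spin": 0}])

```text
t: 24.88
tool_pos: [0.5929, 0.1238, 0.0858]
tcp_rot: [179.2, -0.2, 91.1]
contact_force: [0.9, -0.1, 0.4]
gripper_width: 0.028
```

Request:
arm_command(steps=[{"hand": 0.55,"tx": 0,"ty": 0,"tz": 0,"spin": 0},{"hand": 0.55,"tx": 0,"ty": 0,"tz": 0,"spin": 0},{"hand": 0.55,"tx": 0,"ty": 0,"tz": 0,"spin": 0},{"hand": 0.55,"tx": 0,"ty": 0,"tz": 0.03,"spin": 0},{"hand": 0.55,"tx": 0,"ty": 0,"tz": 0.1,"spin": 0},{"hand": 0.55,"tx": 0,"ty": 0,"tz": 0.18,"spin": 0},{"hand": 0.55,"tx": -0.05,"ty": -0.05,"tz": 0.26,"spin": 0},{"hand": 0.55,"tx": -0.13,"ty": -0.14,"tz": 0.34,"spin": 0}])

```text
t: 25.55
tool_pos: [0.5519, 0.0824, 0.2356]
tcp_rot: [178.9, -0.4, 91.3]
contact_force: [-0.1, -1.3, 0.8]
gripper_width: 0.0505
```

Request:
arm_command(steps=[{"hand": 0.55,"tx": -0.1,"ty": -0.1,"tz": 0.1,"spin": 0},{"hand": 0.55,"tx": -0.1,"ty": -0.1,"tz": 0.1,"spin": 0},{"hand": 0.55,"tx": -0.1,"ty": -0.1,"tz": 0.1,"spin": 0},{"hand": 0.55,"tx": -0.1,"ty": -0.1,"tz": 0.1,"spin": 0},{"hand": 0.55,"tx": -0.1,"ty": -0.1,"tz": 0.1,"spin": 0}])

```text
t: 25.97
tool_pos: [0.5023, 0.0323, 0.2864]
tcp_rot: [178.8, -0.3, 91.3]
contact_force: [0.3, 0.5, 0.2]
gripper_width: 0.0503
```

```bash
python3 snap.py w15
python3 - <<'E'
from h import *
cv2.imwrite("pics/t15.png",cv2.resize(grab_frame("scene")[100:400,150:500],None,fx=2,fy=2))
cv2.imwrite("pics/top15.png",cv2.resize(grab_frame("top")[160:310,90:530],None,fx=1.8,fy=1.8,interpolation=cv2.INTER_CUBIC))
E
```

```text
25.9667 [0.5023 0.0323 0.2864] [178.82  -0.34  91.27] [ 43.   21.  -59.6 110.   20.9  59.5 -24.2] 0.05027173158931695
```

View pics/t15.png

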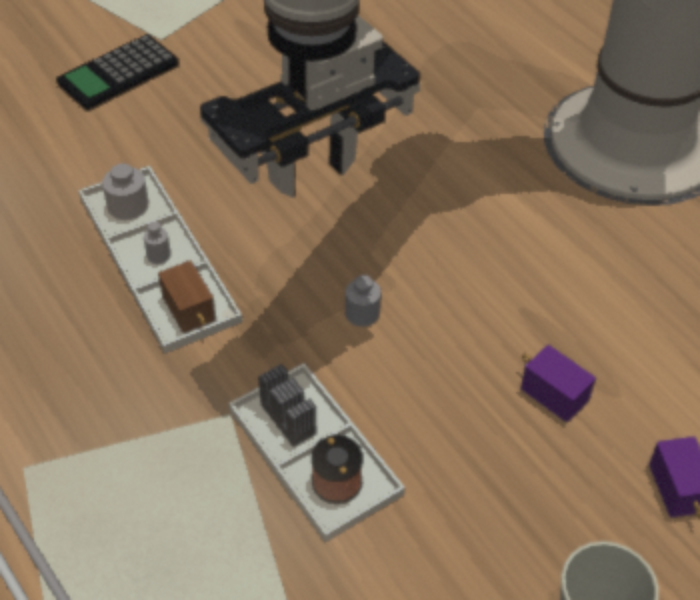

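View pics/top15.png

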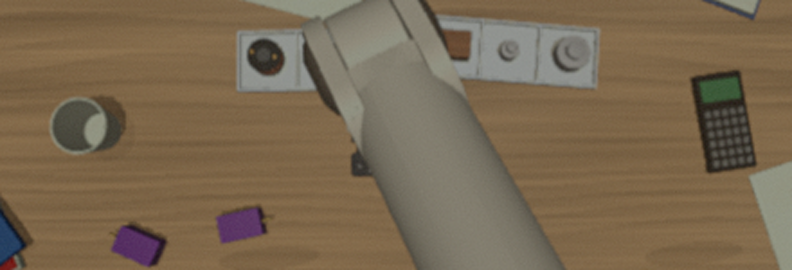

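All five items stand upright in their compartments, and the middle weight, cup, calculator and purple look-alikes are where they were. The gripper is clear of everything.

```bash
python3 -c "
from rig import *
print(finish_job())"
```

```text
the job is handed in; nothing more can be done
None
```

Both kits are made up and the job was handed in after about 26 s of robot time (the limit is 122 s).

- **Friction kit (tray3):** from +y to −y, the wooden block with its eye facing outward, the smallest weight, and the largest weight.
- **Induction kit (tray2):** the copper coil is in the +y compartment and the E-core in the −y compartment.

The last scene picture showed all five items upright in their compartments, with the open gripper well above the bench. The middle weight, cup, calculator and purple look-alikes had not visibly moved. The arm hid the E-core and part of the block in the last top picture, so I checked the E-core only in the scene view. The coil and the smallest weight are a few millimetres off centre, with plenty of room to the walls.

Reported forces stayed under about 7 N. Two early move calls were refused for missing keys and did nothing.

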